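Clamp the camera post with a U-bolt

TASK

Fasten the camera stand's lying steel post: lift the larger U-bolt straight out of its storage block, pass both its legs down around the post and through the two holes of the bracket beneath, and lower it until its crown rests on the post; then slide the fork keeper along the post to its stop, over the U-bolt's shoulders. Nobody has measured where the bracket sits along the post, so feel gently for the holes and do not force the U-bolt against the stand. Leave the other things on the bench alone.

Things in the scene. Friction and masses are not known exactly. Their poses are not given: they have to be found in the camera images.
- foot: Camera stand foot, fixed: white base 130 x 313 x 16 mm (x, y, z), origin at centre of underside. The post lies along its y, held by uprights at y = +-149 mm (15 mm thick, 60 mm wide, bosses to 124 mm high). Home, the U-bolt's origin is 27.5 mm above this origin. The U-bolt must press on the stand (post, bracket, keeper) with less than 30 N.
- post_top (a point): Top of the lying steel post, 30 mm diameter, at its mid length; 120 mm above the foot's origin (post axis at 105 mm). Axes parallel to the foot's.
- plate_mid (a point): Point fixed on the foot, 60 mm above its origin, level with the top of the aluminium bracket plate (100 x 76 x 12 mm) under the post. The plate has two through holes at x = -22 and +22 mm, each 14 mm (x) by 11 mm (y). It was shifted by hand and is stiff: its hole line lies anywhere from y = -12 to +12 mm of this point; the shift is not measured.
- ubolt: Larger U-bolt, steel, 0.14-0.24 kg, standing legs down in its block, leaning a degree or so. Origin midway between the leg tips; z up to the crown. Legs 9 mm diameter at x = -22 and +22 mm, tips tapered to 7 mm over 2 mm, straight for 75 mm, then a half circle: crown underside 92.5 mm, crown top 101.5 mm above the origin. Fits either way round.
- lug_top (a point): Top centre of the flat-sided grip lug on the larger U-bolt's crown, 123.5 mm above the U-bolt's origin; lug 22 mm (x) by 16 mm (y) by 22 mm tall. Grasp it across y from above, fingertips no more than 27 mm below this point, or they meet the post when the U-bolt is home. Axes as the U-bolt's.
- block: Grey storage block of the larger U-bolt, fixed, 76 x 44 x 45 mm, origin centre of underside; two through holes 11 mm wide at x = +-22 mm. The U-bolt stands in them with its tips on the bench, so it is clear once raised 50 mm.
- ubolt_small: Smaller U-bolt (30 mm leg spacing, 90 mm tall) in another such block beside the first; the two swap places at random. Not to be used. Origin midway between its leg tips.
- keeper (a joint): Travel of the dark fork keeper along the post, m: 0 parked by the foot's +y upright, grows towards the foot's -y, stop at 0.091. About 3 N friction; stays where left. Two prongs, 43 mm long, point to -y and pass over the U-bolt's shoulders beside its lug only if it is fully home. Parked prong tips: foot y = +71 mm, 127 to 133 mm above the foot's origin.
- keeper_tab (a point): Middle of the top of the keeper's upright tab, 24 (x) x 10 (y) x 35 mm tall, 168.5 mm above the foot's origin, at foot x = 0, parked at y = +135 mm. The collar's top below it is at 133 mm. Push it from its +y side or pinch it across y from above. Axes parallel to the foot's.
- mount_a: Black specimen mount, 32 mm diameter, 18 mm tall, bystander.
- mount_b: Grey specimen mount, 32 mm diameter, 18 mm tall, bystander.
- dish: Glass dish, 90 mm diameter, 18 mm tall, bystander.
- bottle: White bottle, 54 mm diameter, 120 mm tall, bystander.
- driver: Screwdriver lying on the bench, bystander.
- mouse: Computer mouse on a green mat, bystander.
Things that resemble listed ones, but are neither listed nor needed, are in the scene too. What is shaped like the ubolt but pink or purple is not meant. What is shaped like the block but turquoise is not meant.

How it is judged:
By the outcome, as a careful person would: the job done as asked, in the order asked, and still so for the second after the job is handed in, with the robot touching nothing.
It also fails if it takes over 72 s, if anything falls off the work surface, if the arm or the gripper's body presses on something with over 40 N, if the wrist force passes 120 N, or if a joint passes its speed limit or range.

ROBOT

A 6-joint arm with a two-finger parallel gripper is mounted at the origin on the work surface. World frame = base frame: x ahead of the robot, y to its left, z up, the work surface at z = 0. Lengths are in m, angles in degrees, forces in N, time in s.
With the tool pointing down it reaches from about 0.325 to 0.75 m from the base axis. Payload 7.6 kg.
Tool frame: the origin (TCP) lies at the very end of the fingers, on their centre line; the grasp point (between the pads) lies 19 mm behind it; z points along the fingers, y is the line along which they close (so a half turn about z gives the same grasp; the last joint's range is limited). The gripper opens to 85 mm and grips with 20 to 120 N. Pads are 22 mm wide; open, the fingers measure 114 mm over their backs; the gripper's body (76 mm by 85 mm) begins 54 mm behind the grasp point. The pads swing forward as they close: fully open they stand 13 mm farther back than shut.
Start: joints at [67.363, 2.991, 80.254, -0, 96.75, -4.028], TCP at [0.168, 0.498, 0.231] pointing down, gripper open.
Joint ranges: [-166.34, 166.34], [-52.06, 124.39], [6.96, 135.62], [-60.46, 240.46], [14.63, 156.25], [-167.68, 167.68]. Speed limits (degrees/s): [147.25, 147.25, 172.46, 180, 180, 180].

INTERFACE

Orientations are given as a 3x3 rotation matrix whose columns are the frame's x, y, z axes.
In Python, from station import ctrl gives the robot as it stands. The module is installed in compiled form; this text tells all that it offers.
- The arm moves only by the tool servo_tool, never from a script. Its argument "commands" is a list of rows, each a list of 3 entries, a list of its own where there are three numbers: the turn, a rotation vector about the tool's x, y, z in rad, then the shift along the tool's x, y, z in mm, then the opening, from 0 (shut) to 1 (fully open). A call has exactly 5 rows; each row shifts and turns the commanded pose from where the row before left it, along the tool's axes as they then stand; what a row does not reach is not made up. A row lasts 1/12 s, in which the tool goes at most 41.7 mm and 7.16 degrees, less where a joint would pass 70% of its speed; a pose out of reach is approached as far as the arm can. A call with a gripper value outside its range is refused whole. The fingers move at their own pace and stop on an object; "force" is the grip in N (left out, the last holds). Time passes only in rows, so rows that do not move let the fingers close, or fill a call up. It gives the time, the measured TCP pose, the force, the opening and the grip force at its end, in the units of the state.
- ctrl.observe(): the state, without advancing time (a new reading comes with each control period).
- ctrl.grab_frame(name): name is "scene" or "top" or "wrist"; returns (picture, depth): 480x640x3 uint8, red, green, blue; 480x640 float32, m along the optical axis (not along the pixel's ray), 0 where there is no reading.
- ctrl.get_calibration(name): a dict with "K" (3x3 intrinsics, pixels), "pose" (4x4, takes a point from camera to world coordinates). Camera axes: x right, y up, looking along -z (the intrinsics and any distortion apply to the point x, -y, -z); pixel columns grow to the right and rows downward; lengths in m; the calibration is good to about 2 mm. A picture is of the moment at which its call begins: read the wrist's pose just before it. get_calibration takes no time and is no camera call; for the wrist camera it gives the pose at the moment of the call.
- ctrl.close_job(): hands the job in; it is judged then, once.
The state is a dict: "t": time; "joints": joint angles; "qd": joint speeds; "joint_torque": joint torques, N m; "eef_pos": TCP position; "orientation": TCP orientation; "ft_force": force on the tool from outside, world axes, zero at the start; "ft_torque": the same for the moment, N m; "grip_width": finger opening in m; "grip_force": force on a finger pad.
Only numpy, scipy, OpenCV 4.12 (cv2) and the standard library are available. Lean on these libraries where they do the work, as an engineer would, in place of code of your own. Each camera call takes 0.05 s, during which the arm holds its last target. There are 200 camera calls.

## Working session

There is one attempt and no reset: what is moved stays moved. The work goes in short steps, Python scripts to look and compute and a tool call to move; the robot and the scene stay as the last step left them, time stands still between calls to the robot, and variables do not carry over. Pictures are saved under pics/ and viewed, at most 10 in all, crops included, and the job is handed in when it is done.

Besides the shell and the picture viewer there is one more tool, called after ">>>" as a command line: name --argument value ..., lists and objects as JSON in quotes. servo_tool: Moves the arm, as the interface text tells. Its arguments: {"type":"object","properties":{"commands":{"type":"array"},"force":{"type":"number"}},"required":["commands"]}

```bash
mkdir -p pics; cat > h.py <<'E'
import numpy as np, cv2
from station import ctrl
def grab(n):
    c=ctrl.get_calibration(n); p,d=ctrl.grab_frame(n)
    np.savez(f'{n}.npz',p=p,d=d,K=c['K'],T=c['pose']); return p,d,c
def load(n):
    z=np.load(f'{n}.npz'); return z['p'],z['d'],z['K'],z['T']
def pts(d,K,T):
    v,u=np.mgrid[:d.shape[0],:d.shape[1]]
    P=np.stack([(u-K[0,2])/K[0,0]*d,-(v-K[1,2])/K[1,1]*d,-d],-1)
    return P@T[:3,:3].T+T[:3,3]
def st():
    s=ctrl.observe(); print(s['t'],np.round(s['eef_pos'],4),np.round(s['ft_force'],1),s['grip_width'],s['grip_force']); print(np.round(s['orientation'],4).tolist(),np.round(s['joints'],1)); return s
E
python3 - <<'E'
from h import *
st()
for n in('top','scene'):
    p,d,c=grab(n); cv2.imwrite(f'pics/{n}0.png',p[...,::-1]); print(n,np.round(c['K'],1).tolist(),np.round(c['pose'],3).tolist(),{k:v for k,v in c.items() if k not in('K','pose')},(d==0).mean())
E
```

```text
0.0 [0.1674 0.4973 0.2305] [ 1.2 -0.3  0.1] 0.08535322166865206 0.0
[[-0.9477, 0.3191, -0.0006], [0.3191, 0.9477, -0.0014], [0.0001, -0.0015, -1.0]] [67.4  3.  80.3 -0.  96.8 -4. ]
top [[580.5, 0.0, 329.8], [0.0, 580.5, 241.2], [0.0, 0.0, 1.0]] [[-0.004, 0.984, -0.179, 0.283], [-1.0, -0.008, -0.022, 0.097], [-0.023, 0.179, 0.984, 1.487], [0.0, 0.0, 0.0, 1.0]] {} 0.0037825520833333335
scene [[611.6, 0.0, 318.9], [0.0, 611.6, 241.0], [0.0, 0.0, 1.0]] [[0.535, -0.564, 0.628, 1.34], [0.844, 0.372, -0.385, -0.388], [-0.016, 0.737, 0.676, 1.001], [0.0, 0.0, 0.0, 1.0]] {} 0.003857421875
```

View pics/top0.png

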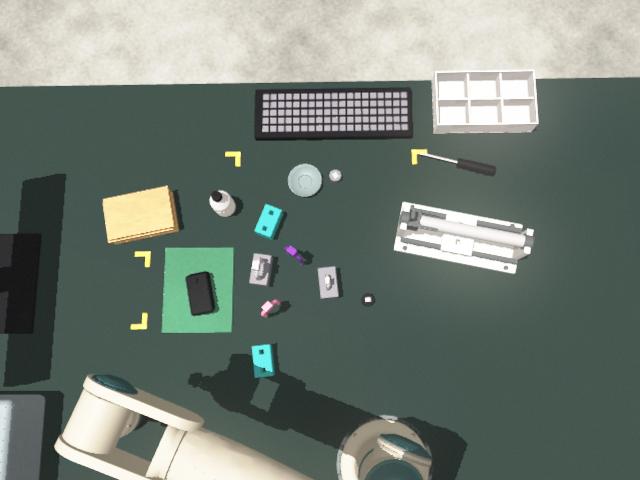

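View pics/scene0.png

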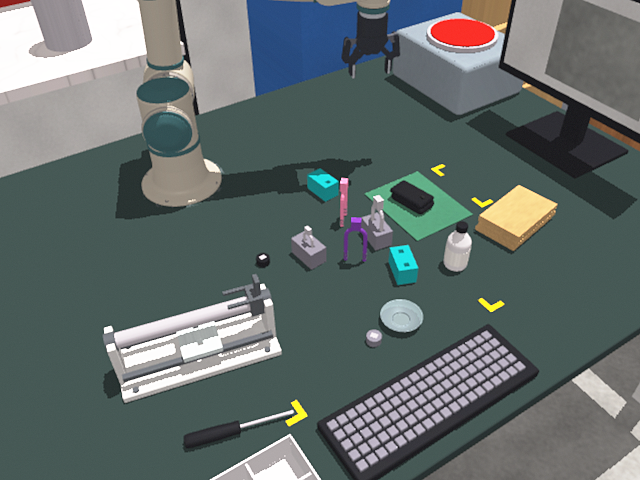

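Top view: two grey blocks with U-bolts stand at (261,270), the taller and probably the larger one, and at (330,282), the smaller one. The stand is at (463,238), with its keeper at the left end (408,217), and the bracket is near (457,245). Pink and purple decoys are at (270,308) and (295,254), turquoise blocks at (268,221) and (263,360). Next I'll confirm the U-bolt in an enlarged crop and measure.

```bash
python3 - <<'E'
from h import *
p,d,K,T=load('scene'); a=p[165:275,280:410]; cv2.imwrite('pics/crop1.png',cv2.resize(a,None,fx=6,fy=5,interpolation=2)[...,::-1][:600,:800])
for n,box in(('top',{'A':(242,245,285,295),'B':(310,258,350,305),'foot':(385,190,545,285)}),('scene',{'A':(355,190,400,250),'B':(285,220,330,270),'foot':(95,270,290,400)})):
    p,d,K,T=load(n); X=pts(d,K,T); hsv=cv2.cvtColor(p,cv2.COLOR_RGB2HSV)
    for k,(u0,v0,u1,v1) in box.items():
        x=X[v0:v1,u0:u1].reshape(-1,3); h=hsv[v0:v1,u0:u1].reshape(-1,3); dd=d[v0:v1,u0:u1].ravel()>0
        if k!='foot':
            m=dd&(abs(x[:,2]-.045)<.004)&(h[:,1]<60)
            r=cv2.minAreaRect((x[m,:2]*1000).astype(np.float32)); print(n,k,'block',m.sum(),np.round(r[0],1),np.round(r[1],1),r[2])
            q=x[dd&(h[:,1]<60)&(x[:,2]>.06)]; print('  ztop',np.percentile(q[:,2],[90,98]),'hi',len(q),q[q[:,2]>q[:,2].max()-.02].mean(0).round(4))
            t=q[q[:,2]>np.percentile(q[:,2],98)-.006]; print('  lugtop',len(t),t.mean(0).round(4),t.min(0).round(4),t.max(0).round(4))
        else:
            m=dd&(abs(x[:,2]-.016)<.005)&(h[:,2]>110)&(h[:,1]<60)
            r=cv2.minAreaRect((x[m,:2]*1000).astype(np.float32)); print(n,k,m.sum(),np.round(r[0],1),np.round(r[1],1),r[2])
            m=dd&(x[:,2]>.112)&(x[:,2]<.124); y=x[m,:2]; l=cv2.fitLine(y.astype(np.float32),cv2.DIST_HUBER,0,.001,.001).ravel(); print('  post',l.round(4),np.degrees(np.arctan2(l[1],l[0])),x[m,2].max(),y.min(0),y.max(0))
            m=dd&(x[:,2]>.15); print('  tab',m.sum(),x[m].mean(0).round(4),x[m,2].max())
E
```

```text
top A block 299 [475.1 306.1] [44.5 76.5] 81.71739959716797
  ztop [0.12382565 0.12655415] hi 132 [0.4751 0.3055 0.1214]
  lugtop 46 [0.4748 0.3062 0.1232] [0.4649 0.2983 0.1207] [0.4868 0.3149 0.1279]
top B block 405 [441.2 136.3] [77.1 43.7] 6.0110673904418945
  ztop [0.09299243 0.09430654] hi 44 [0.4407 0.1364 0.0895]
  lugtop 22 [0.4405 0.1366 0.0914] [0.4337 0.1307 0.0888] [0.4487 0.1403 0.0965]
top foot 2151 [ 558.5 -198.1] [313.  131.2] 78.03715515136719
  post [ 0.2031  0.9792  0.5552 -0.2092] 78.27956 0.12399648008178787 [ 0.49898145 -0.35652572] [ 0.61784248 -0.04119815]
  tab 56 [ 0.5847 -0.0655  0.1658] 0.1736923598270277
scene A block 324 [476.6 303.1] [47.7 82.9] 82.80349731445312
  ztop [0.12547703 0.12735324] hi 226 [0.4783 0.3005 0.1205]
  lugtop 50 [0.4771 0.3019 0.1252] [0.4633 0.2921 0.1219] [0.4885 0.3126 0.129 ]
scene B block 378 [442.2 133.3] [79.8 48.6] 5.163741588592529
  ztop [0.09202807 0.09413154] hi 84 [0.443  0.1318 0.0866]
  lugtop 26 [0.4418 0.1329 0.0915] [0.4308 0.1273 0.089 ] [0.4546 0.1381 0.0965]
scene foot 4911 [ 563.8 -202.4] [313.4 126.8] 78.3193588256836
  post [ 0.1964  0.9805  0.5609 -0.223 ] 78.6744 0.12398019165850194 [ 0.49785456 -0.36006886] [ 0.61877223 -0.04325982]
  tab 94 [ 0.5902 -0.071   0.1647] 0.17272127380663904
```

View pics/crop1.png

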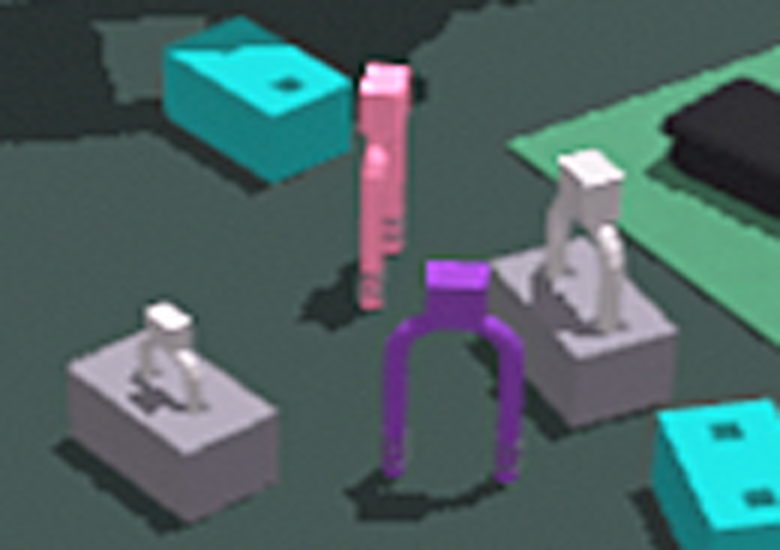

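The larger U-bolt is the grey one in the grey block A: its lug top is at 0.124 m, as described, while B's is at 0.092 m. It stands at scene (378,215), top (261,270). I'm moving above it for a near look with the wrist camera.

>>> servo_tool --commands '[[[0,0,0],[-25,-6,0],0.6],[[0,0,0],[-39,-9.3,0],0.6],[[0,0,0],[-39,-9.3,0],0.6],[[0,0,0],[-39,-9.3,0],0.6],[[0,0,0],[-39,-9.3,0],0.6]]'

```text
t: 0.52
eef_pos: [0.3264, 0.3976, 0.231]
orientation: [[-0.948, 0.319, -0.0], [0.319, 0.948, -0.0], [0.0, -0.0, -1.0]]
ft_force: [-0.0, 0.5, 0.6]
grip_width: 0.0514
grip_force: 0.0
```

>>> servo_tool --commands '[[[0,0,0],[-39,-9.3,0],0.6],[[0,0,0],[-39,-9.3,0],0.6],[[0,0,0],[-39,-9.3,0],0.6],[[0,0,-0.09],[-39,-9.3,0],0.6],[[0,0,-0.09],[-16,-3,0],0.6]]'

```text
t: 0.93
eef_pos: [0.4792, 0.3038, 0.2305]
orientation: [[-0.99, 0.144, -0.0], [0.144, 0.99, -0.002], [-0.0, -0.002, -1.0]]
ft_force: [-0.0, -0.4, 0.5]
grip_width: 0.051
grip_force: 0.0
```

>>> servo_tool --commands '[[[0,0,0],[0,0,0],0.6],[[0,0,0],[0,0,0],0.6],[[0,0,0],[0,0,0],0.6],[[0,0,0],[0,0,0],0.6],[[0,0,0],[0,0,0],0.6]]'

```text
t: 1.35
eef_pos: [0.4752, 0.308, 0.2315]
orientation: [[-0.99, 0.143, 0.0], [0.143, 0.99, 0.0], [-0.0, 0.0, -1.0]]
ft_force: [0.2, -0.5, 0.3]
grip_width: 0.051
grip_force: 0.0
```

```bash
cat > a.py <<'E'
from h import *
s=st(); p,d,c=grab('wrist'); cv2.imwrite('pics/wrist1.png',p[...,::-1]); print(np.round(c['K'],1).tolist(),np.round(c['pose'],4).tolist())
X=pts(d,c['K'],c['pose']); hsv=cv2.cvtColor(p,cv2.COLOR_RGB2HSV)
near=(d>0)&(np.hypot(X[...,0]-.475,X[...,1]-.305)<.06)&(hsv[...,1]<70)
for z0,z1 in((.037,.052),(.117,.131)):
    m=near&(X[...,2]>z0)&(X[...,2]<z1); v,u=np.nonzero(m); q=X[m]; r=cv2.minAreaRect((q[:,:2]*1000).astype(np.float32)); print(z0,m.sum(),np.round(r[0],1),np.round(r[1],1),r[2],'zmed',np.median(q[:,2]),'px',u.min(),u.max(),v.min(),v.max())
E
python3 a.py
```

```text
1.35 [0.4752 0.308  0.2315] [ 0.2 -0.5  0.3] 0.05103068647722622 0.0
[[-0.9897, 0.1433, 0.0002], [0.1433, 0.9897, 0.0003], [-0.0001, 0.0003, -1.0]] [ 29.2   9.7  73.    0.   97.3 -52.5]
[[393.0, 0.0, 321.1], [0.0, 393.0, 239.4], [0.0, 0.0, 1.0]] [[0.1422, -0.9507, -0.2756, 0.4052], [0.9898, 0.1366, 0.0397, 0.3194], [-0.0001, -0.2785, 0.9605, 0.3748], [0.0, 0.0, 0.0, 1.0]]
0.037 3198 [475.9 306.1] [44.1 76.6] 82.20905303955078 zmed 0.045615094203552475 px 291 343 167 255
0.117 812 [475.6 306.1] [15.5 22.4] 82.0488510131836 zmed 0.12398260556412863 px 305 328 219 253
```

Near measurement: the lug centre is at (475.6, 306.1) mm, its top at 124 mm and its size 15.5 x 22.4, all as expected. Now descending with the fingers partly open.

>>> servo_tool --commands '[[[0,0,-0.005],[-0.5,-1.8,20],0.6],[[0,0,0],[0,0,28],0.6],[[0,0,0],[0,0,28],0.6],[[0,0,0],[0,0,28],0.6],[[0,0,0],[0,0,20],0.6]]'

```text
t: 1.82
eef_pos: [0.4749, 0.3054, 0.1047]
orientation: [[-0.99, 0.139, -0.002], [0.139, 0.99, -0.001], [0.002, -0.001, -1.0]]
ft_force: [-0.4, -0.6, -0.0]
grip_width: 0.0513
grip_force: 0.0
```

>>> servo_tool --commands '[[[0,0,0],[0,0,7],0.6],[[0,0,0],[0,0,0],0.6],[[0,0,0],[0,0,0],0.6],[[0,0,0],[0,0,0],0.6],[[0,0,0],[0,0,0],0.6]]'

```text
t: 2.23
eef_pos: [0.4772, 0.3059, 0.1024]
orientation: [[-0.99, 0.139, 0.003], [0.139, 0.99, 0.002], [-0.003, 0.002, -1.0]]
ft_force: [-1.4, 0.3, 1.4]
grip_width: 0.0509
grip_force: 0.0
```

```bash
python3 -c "
from h import *
st();p,d,c=grab('wrist'); cv2.imwrite('pics/wrist2.png',p[...,::-1])"
```

```text
2.2333 [0.4772 0.3059 0.1024] [-1.4  0.3  1.4] 0.05094207882759605 0.0
[[-0.9903, 0.1393, 0.003], [0.1393, 0.9903, 0.0017], [-0.0027, 0.0021, -1.0]] [ 28.9  14.   83.1   0.   82.8 -53.1]
```

View pics/wrist2.png

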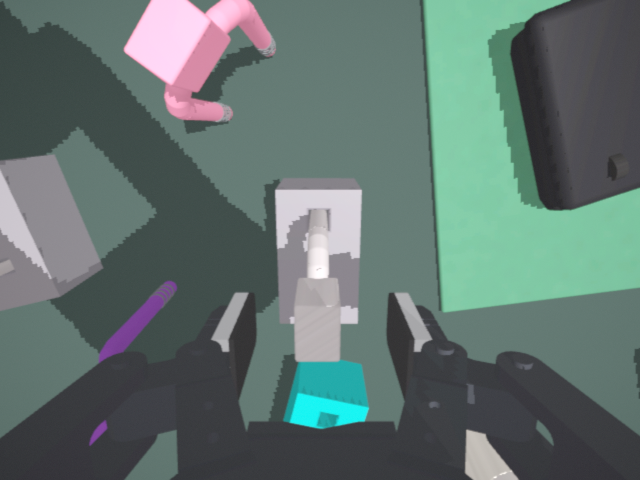

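The wrist view shows the grey lug (318,320) centred between the open fingers (235/405), with the neighbours clear. Closing.

>>> servo_tool --commands '[[[0,0,0],[0,0,2],0.5],[[0,0,0],[0,0,0],0.1],[[0,0,0],[0,0,0],0],[[0,0,0],[0,0,0],0],[[0,0,0],[0,0,0],0]]' --force 70

```text
t: 2.7
eef_pos: [0.4765, 0.3054, 0.0986]
orientation: [[-0.99, 0.139, 0.0], [0.139, 0.99, 0.0], [-0.0, 0.0, -1.0]]
ft_force: [0.1, -0.2, 1.5]
grip_width: 0.015
grip_force: 69.1
```

>>> servo_tool --commands '[[[0,0,0],[0,0,0],0],[[0,0,0],[0,0,0],0],[[0,0,0],[0,0,0],0],[[0,0,0],[0,0,0],0],[[0,0,0],[0,0,0],0]]'

```text
t: 3.12
eef_pos: [0.4765, 0.3054, 0.0986]
orientation: [[-0.99, 0.139, 0.0], [0.139, 0.99, 0.0], [-0.0, 0.0, -1.0]]
ft_force: [-0.1, -0.7, 3.3]
grip_width: 0.0146
grip_force: 69.3
```

>>> servo_tool --commands '[[[0,0,0],[0,0,-4],0],[[0,0,0],[0,0,-8],0],[[0,0,0],[0,0,-10],0],[[0,0,0],[0,0,-10],0],[[0,0,0],[0,0,-10],0]]'

```text
t: 3.53
eef_pos: [0.4765, 0.3055, 0.1417]
orientation: [[-0.99, 0.139, 0.001], [0.139, 0.99, 0.0], [-0.001, 0.001, -1.0]]
ft_force: [0.0, -0.3, -1.3]
grip_width: 0.015
grip_force: 68.8
```

>>> servo_tool --commands '[[[0,0,0],[0,0,-20],0],[[0,0,0],[0,0,-35],0],[[0,0,0],[0,0,-38],0],[[0,0,0],[0,0,-38],0],[[0,0,0],[0,0,-25],0]]'

```text
t: 3.95
eef_pos: [0.4765, 0.3055, 0.302]
orientation: [[-0.99, 0.139, 0.005], [0.139, 0.99, 0.003], [-0.005, 0.004, -1.0]]
ft_force: [-0.4, 0.1, -1.4]
grip_width: 0.0145
grip_force: 68.7
```

```bash
python3 - <<'E'
from h import *
st();p,d,c=grab('wrist'); 
p2,d2,c2=grab('scene'); cv2.imwrite('pics/lift.png',np.hstack([cv2.resize(p,(400,300)),cv2.resize(p2[60:300,240:560],(400,300))])[...,::-1])
E
```

```text
3.95 [0.4765 0.3055 0.302 ] [-0.4  0.1 -1.4] 0.01448349698112102 68.70373964309692
[[-0.9902, 0.1393, 0.0052], [0.1393, 0.9902, 0.003], [-0.0047, 0.0037, -1.0]] [ 28.9   9.2  65.6   0.  104.9 -53.1]
```

View pics/lift.png

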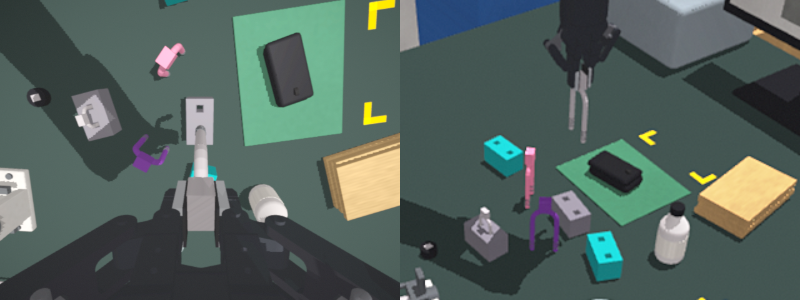

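The U-bolt hangs in the gripper (right half, 580,100), and the block holes at (572,205) are empty. Moving to the stand.

>>> servo_tool --commands '[[[0,0,0],[-5,-18,0],0],[[0,0,0],[-8,-30,0],0],[[0,0,0],[-10,-36,0],0],[[0,0,0],[-10,-36,0],0],[[0,0,0],[-10,-36,0],0]]'

```text
t: 4.47
eef_pos: [0.4967, 0.1434, 0.2958]
orientation: [[-0.99, 0.139, -0.001], [0.139, 0.99, -0.0], [0.001, -0.0, -1.0]]
ft_force: [1.5, 0.6, -1.1]
grip_width: 0.015
grip_force: 68.7
```

>>> servo_tool --commands '[[[0,0,0],[-10,-36,0],0],[[0,0,0],[-10,-36,0],0],[[0,0,0],[-10,-36,0],0],[[0,0,0],[-10,-36,0],0],[[0,0,0],[-10,-36,0],0]]'

```text
t: 4.88
eef_pos: [0.5212, -0.0421, 0.296]
orientation: [[-0.99, 0.139, -0.001], [0.139, 0.99, 0.0], [0.001, 0.0, -1.0]]
ft_force: [-0.2, -0.0, -1.6]
grip_width: 0.0146
grip_force: 68.7
```

>>> servo_tool --commands '[[[0,0,0],[-10,-36,0],0],[[0,0,0],[-10,-36,0],0],[[0,0,0],[-8,-30,0],0],[[0,0,0.065],[-5,-14,0],0],[[0,0,0],[0,0,0],0]]'

```text
t: 5.3
eef_pos: [0.5377, -0.1629, 0.295]
orientation: [[-0.978, 0.21, -0.002], [0.21, 0.978, 0.0], [0.002, -0.0, -1.0]]
ft_force: [-0.8, -0.6, -2.4]
grip_width: 0.015
grip_force: 68.8
```

>>> servo_tool --commands '[[[0,0,0],[0,0,0],0],[[0,0,0],[0,0,0],0],[[0,0,0],[0,0,0],0],[[0,0,0],[0,0,0],0],[[0,0,0],[0,0,0],0]]'

```text
t: 5.72
eef_pos: [0.5382, -0.1589, 0.2965]
orientation: [[-0.979, 0.202, 0.0], [0.202, 0.979, 0.0], [-0.0, 0.0, -1.0]]
ft_force: [-1.0, 0.2, -1.2]
grip_width: 0.0146
grip_force: 68.8
```

```bash
python3 - <<'E'
from h import *
st();p,d,c=grab('wrist'); cv2.imwrite('pics/wrist3.png',p[...,::-1])
E
```

```text
5.7167 [ 0.5382 -0.1589  0.2965] [-1.   0.2 -1.2] 0.014583556594666815 68.7709093093872
[[-0.9794, 0.2017, 0.0004], [0.2017, 0.9794, 0.0], [-0.0004, 0.0001, -1.0]] [-20.2   8.6  66.9   0.  104.5 -98.6]
```

View pics/wrist3.png

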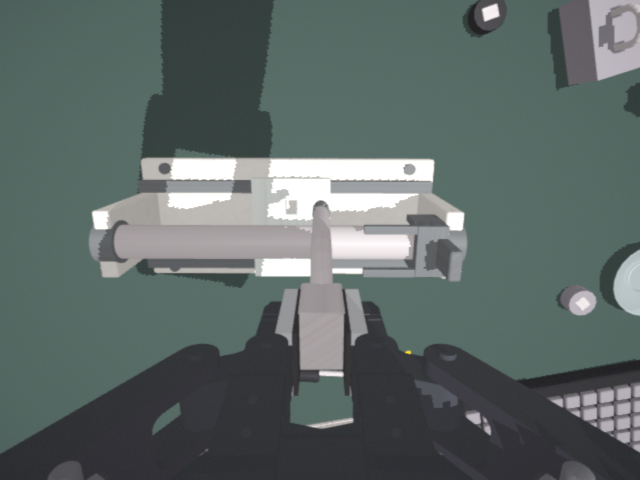

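The wrist view shows the post along v≈242, the bracket plate at u 253–330 with its near hole at (291,207), the near leg tip at (321,207) and the keeper at (430,245). Measuring these now.

```bash
cat > b.py <<'E'
from h import *
p,d,K,T=load('wrist'); X=pts(d,K,T); g=cv2.cvtColor(p,cv2.COLOR_RGB2GRAY)
def ray(u,v,z):
    r=T[:3,:3]@np.array([(u-K[0,2])/K[0,0],-(v-K[1,2])/K[1,1],-1]); return (T[:3,3]+r*(z-T[2,3])/r[2])
# post axis direction
m=np.zeros(g.shape,bool); m[222:262,125:300]=1
q=X[m&(X[...,2]>.1165)&(X[...,2]<.124)&(d>0)]; l=cv2.fitLine(q[:,:2].astype(np.float32),cv2.DIST_HUBER,0,.0005,.001).ravel(); print('post',l.round(4),np.degrees(np.arctan2(l[1],l[0])),np.percentile(q[:,2],99))
q=X[(d>0)&(abs(X[...,2]-.016)<.005)&(g>90)&(np.hypot(X[...,0]-.56,X[...,1]+.2)<.19)]; r=cv2.minAreaRect((q[:,:2]*1000).astype(np.float32)); print('base',len(q),r)
m=(d>0)&(abs(X[...,2]-.06)<.003); m[:,:240]=0; m[:,345:]=0; q=X[m]; print('plate',m.sum(),np.median(q[:,2]),cv2.minAreaRect((q[:,:2]*1000).astype(np.float32)))
print('hole grey'); print(g[198:218,282:302:1].tolist()) if 0 else None
sub=g[194:222,278:308]; 
for t in(60,90,120): 
    n,lab,stt,cen=cv2.connectedComponentsWithStats((sub<t).astype(np.uint8)); print(t,[(s.tolist(),(c+[278,194]).round(1).tolist()) for s,c in zip(stt[1:],cen[1:]) if s[4]>15])
tipm=(X[...,2]>.15)&(d>0); tipm[:,:300]=0; tipm[:,345:]=0; tipm[230:]=0; v,u=np.nonzero(tipm); print('tip',u.min(),u.max(),v.min(),v.max()); q=X[tipm]; print(q[:,2].min(),q[q[:,2]<q[:,2].min()+.012].mean(0))
o=cv2.resize(np.ascontiguousarray(p[170:290,240:345]),None,fx=5,fy=5,interpolation=0)[...,::-1]; cv2.imwrite('pics/crop2.png',o)
E
python3 b.py
```

```text
post [ 0.204   0.979   0.5462 -0.2546] 78.22822 0.12187902964891148
base 12341 ((558.455322265625, -198.50933837890625), (312.6347961425781, 129.64553833007812), 78.228759765625)
plate 3970 0.06064209804109616 ((559.8851318359375, -192.43374633789062), (76.00147247314453, 100.27056121826172), 78.07874298095703)
hole grey
60 []
90 []
120 []
tip 312 330 200 229
0.20091658819450206 [ 0.51222446 -0.15276964  0.20815845]
```

View pics/crop2.png

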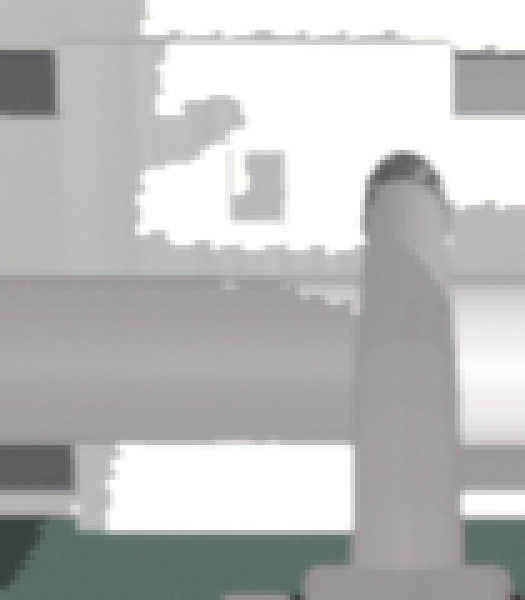

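```bash
cat >> b.py <<'E'
print('----')
O=np.array([.5585,-.1985]); a=np.radians(78.2); ex=np.array([np.sin(a),-np.cos(a)]); ey=np.array([np.cos(a),np.sin(a)])
s=ctrl.observe(); tc=np.array(s['eef_pos']); R=np.array(s['orientation'])
f=lambda P:((P[:2]-O)@np.c_[ex,ey]*1000).round(1)
print('hole foot',f(ray(291.1,206.7,.06)),'plate',f(np.array([.5599,-.1924])),'post pt',f(np.array([.5462,-.2546])))
for uv in((320.8,199.8),(312.6,207),(329,207)):
    P=ray(*uv,.199); print('tip edge tool',((P-tc)@R*1000).round(1),f(P))
print('TCP foot',f(tc))
# leg centreline in tool frame at several heights (visible width mid)
for v in(206,212,220,228):
    us=np.nonzero(tipm[v])[0]; q=X[v,us]; print(v,us.min(),us.max(),((q.mean(0)-tc)@R*1000).round(1),((q-tc)@R*1000)[:,1].min().round(1),((q-tc)@R*1000)[:,1].max().round(1))
E
python3 b.py|sed '1,/----/d'
```

```text
hole foot [-22.1   6.3] plate [0.1 6.3] post pt [ -0.6 -57.4]
tip edge tool [26.7  1.1 97.5] [-54.7  35.5]
tip edge tool [22.2 -4.  97.5] [-50.1  30.4]
tip edge tool [22.2  6.3 97.5] [-50.1  40.6]
TCP foot [-28.   34.4]
206 313 328 [26.7  1.  77.9] -3.5 5.4
212 313 329 [26.2  1.3 64.4] -3.2 5.8
220 313 329 [26.4  1.3 44.6] -2.8 5.4
228 312 330 [26.3  1.3 29.5] -3.1 5.6
```

>>> servo_tool --commands '[[[0,0,0],[-8,-8,0],0],[[0,0,0],[-12,-13,0],0],[[0,0,0],[-8,-8.2,0],0],[[0,0,0],[0,0,0],0],[[0,0,0],[0,0,0],0]]'

```text
t: 6.18
eef_pos: [0.5596, -0.1939, 0.2959]
orientation: [[-0.979, 0.203, -0.001], [0.203, 0.979, 0.001], [0.001, 0.0, -1.0]]
ft_force: [-0.0, 0.2, -1.4]
grip_width: 0.015
grip_force: 68.8
```

>>> servo_tool --commands '[[[0,0,0],[0,0,18],0],[[0,0,0],[0,0,22],0],[[0,0,0],[0,0,14],0],[[0,0,0],[0,0,0],0],[[0,0,0],[0,0,0],0]]'

```text
t: 6.6
eef_pos: [0.5592, -0.1933, 0.2422]
orientation: [[-0.979, 0.203, -0.001], [0.203, 0.979, 0.001], [0.001, 0.0, -1.0]]
ft_force: [0.1, 0.2, -1.3]
grip_width: 0.015
grip_force: 68.8
```

```bash
cat > c.py <<'E'
from h import *
import sys
s=st();p,d,c=grab('wrist'); K,T=c['K'],c['pose']; X=pts(d,K,T)
O=np.array([.5585,-.1985]); a=np.radians(78.2); ex=np.array([np.sin(a),-np.cos(a)]); ey=np.array([np.cos(a),np.sin(a)])
tc=np.array(s['eef_pos']); R=np.array(s['orientation']); f=lambda P:((P[:,:2]-O)@np.c_[ex,ey]*1000)
print('TCP foot',f(tc[None]).round(1))
F=f(X.reshape(-1,3)).reshape(480,640,2); z=X[...,2]
m=(d>0)&(abs(z-.06)<.003)&(abs(F[...,0])<55)&(abs(F[...,1])<55); r=cv2.minAreaRect(F[m].astype(np.float32)); print('plate',m.sum(),r, F[m].min(0),F[m].max(0))
m=(d>0)&(z>.116)&(z<.124)&(abs(F[...,0])<14)&(F[...,1]<-25)&(F[...,1]>-120); print('post x',np.median(F[m][:,0]),F[m][:,0].min(),F[m][:,0].max())
zt=tc[2]-.0986
for z0 in(zt+.005,zt+.015,zt+.03,zt+.045):
    m=(d>0)&(abs(z-z0)<.004)&(F[...,0]<-15)&(F[...,0]>-35)&(abs(F[...,1]-f(tc[None])[0,1])<12)
    if m.sum()>5: q=F[m]; print('leg z',z0.round(3),m.sum(),'x',q[:,0].min().round(1),'y',q[:,1].min().round(1),q[:,1].max().round(1),q[:,1].mean().round(1))
cv2.imwrite(sys.argv[1],cv2.resize(p[150:300,220:420],None,fx=4,fy=4,interpolation=0)[...,::-1])
E
python3 c.py pics/c3.png
```

```text
6.6 [ 0.5592 -0.1933  0.2422] [ 0.1  0.2 -1.3] 0.015021890997515257 68.82193565368652
[[-0.9792, 0.2027, -0.001], [0.2027, 0.9792, 0.0006], [0.0011, 0.0004, -1.0]] [ -22.7   13.8   67.1    0.    99.2 -101. ]
TCP foot [[-0.3  5.2]]
plate 5993 ((0.1878662109375, 6.2716522216796875), (100.10401916503906, 76.29346466064453), 0.03619927167892456) [-49.85379654 -31.89031274] [50.25031557 44.44661179]
post x -1.1065607659696364 -12.445392103712441 11.803272037159573
leg z 0.149 10 x -27.8 y 1.5 8.8 5.8
leg z 0.159 29 x -28.4 y 1.6 11.0 6.6
leg z 0.174 46 x -27.7 y 1.9 10.8 6.3
leg z 0.189 53 x -27.8 y 2.2 10.5 6.4
```

View pics/c3.png

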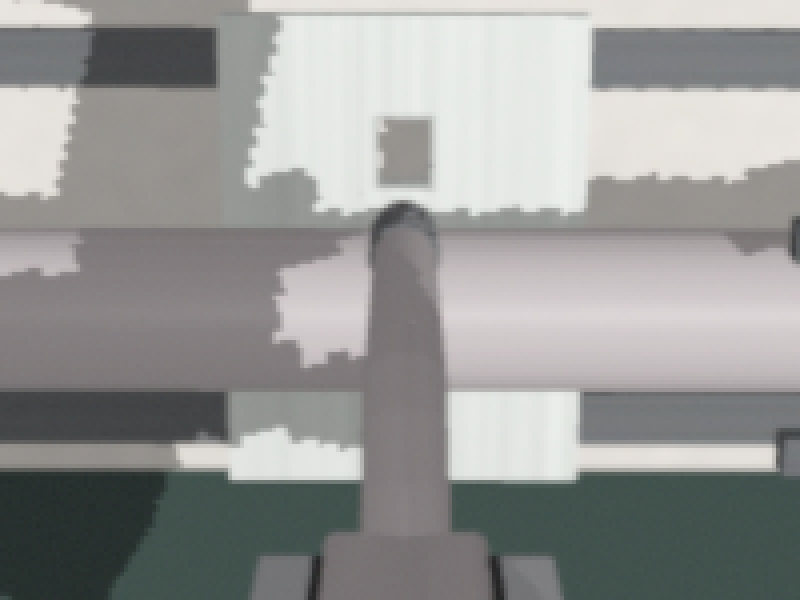

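The leg (crop 405) lines up with the hole (crop 405) in y, and the plate centre agrees at y=+6.3. Lowering around the post in stages, watching the force.

>>> servo_tool --commands '[[[0,0,0],[-0.5,0,10],0],[[0,0,0],[0,0,8],0],[[0,0,0],[0,0,5],0],[[0,0,0],[0,0,5],0],[[0,0,0],[0,0,4],0]]'

```text
t: 7.07
eef_pos: [0.56, -0.1942, 0.2095]
orientation: [[-0.979, 0.203, -0.001], [0.203, 0.979, 0.0], [0.001, 0.0, -1.0]]
ft_force: [0.3, 0.1, -1.8]
grip_width: 0.0144
grip_force: 68.8
```

>>> servo_tool --commands '[[[0,0,0],[0,0,6],0],[[0,0,0],[0,0,8],0],[[0,0,0],[0,0,8],0],[[0,0,0],[0,0,8],0],[[0,0,0],[0,0,4],0]]'

```text
t: 7.48
eef_pos: [0.5596, -0.194, 0.1744]
orientation: [[-0.979, 0.203, -0.002], [0.203, 0.979, 0.001], [0.002, 0.001, -1.0]]
ft_force: [-0.4, -0.4, -1.3]
grip_width: 0.0147
grip_force: 68.8
```

>>> servo_tool --commands '[[[0,0,0],[0,0,4],0],[[0,0,0],[0,0,3],0],[[0,0,0],[0,0,2],0],[[0,0,0],[0,0,0],0],[[0,0,0],[0,0,0],0]]'

```text
t: 7.9
eef_pos: [0.5602, -0.1942, 0.1675]
orientation: [[-0.979, 0.203, 0.0], [0.203, 0.979, -0.0], [-0.0, -0.0, -1.0]]
ft_force: [0.3, 0.9, -1.0]
grip_width: 0.0147
grip_force: 68.8
```

>>> servo_tool --commands '[[[0,0,0],[0,0,1],0],[[0,0,0],[0,0,1],0],[[0,0,0],[0,0,1],0],[[0,0,0],[0,0,1],0],[[0,0,0],[0,0,0],0]]'

```text
t: 8.32
eef_pos: [0.56, -0.1942, 0.163]
orientation: [[-0.979, 0.203, -0.0], [0.203, 0.979, 0.0], [0.0, 0.0, -1.0]]
ft_force: [0.2, -0.4, -1.6]
grip_width: 0.0149
grip_force: 68.8
```

>>> servo_tool --commands '[[[0,0,0],[0,0,1],0],[[0,0,0],[0,0,1],0],[[0,0,0],[0,0,1],0],[[0,0,0],[0,0,0.7],0],[[0,0,0],[0,0,0],0]]'

```text
t: 8.73
eef_pos: [0.56, -0.1941, 0.1593]
orientation: [[-0.979, 0.203, -0.0], [0.203, 0.979, 0.0], [0.0, 0.0, -1.0]]
ft_force: [0.3, 0.1, -1.7]
grip_width: 0.0149
grip_force: 68.8
```

```bash
python3 c.py pics/c4.png
```

```text
8.7333 [ 0.56   -0.1941  0.1593] [ 0.3  0.1 -1.7] 0.014890436012781278 68.82083058357239
[[-0.9791, 0.2034, -0.0003], [0.2034, 0.9791, 0.0002], [0.0003, 0.0002, -1.0]] [ -22.7   15.7   74.3    0.    90.  -101. ]
TCP foot [[0.6 4.6]]
plate 8754 ((-1.8232383728027344, 6.173803329467773), (96.04570007324219, 76.13392639160156), 0.07228220254182816) [-49.85073708 -31.92149894] [46.18964289 44.300196  ]
post x -1.5549288619942039 -12.191669913108697 11.51236790229551
leg z 0.066 46 x -34.8 y -7.3 16.3 5.6
leg z 0.076 27 x -27.3 y 0.9 10.4 5.8
leg z 0.091 47 x -26.7 y 1.2 10.2 5.5
leg z 0.106 60 x -26.9 y -6.2 9.9 5.4
```

>>> servo_tool --commands '[[[0,0,0],[0,0.6,0],0],[[0,0,0],[0,0,0.8],0],[[0,0,0],[0,0,0.8],0],[[0,0,0],[0,0,0],0],[[0,0,0],[0,0,0],0]]'

```text
t: 9.2
eef_pos: [0.5602, -0.1936, 0.1579]
orientation: [[-0.979, 0.203, -0.0], [0.203, 0.979, 0.0], [0.0, 0.0, -1.0]]
ft_force: [0.0, -0.0, -1.7]
grip_width: 0.0146
grip_force: 68.8
```

>>> servo_tool --commands '[[[0,0,0],[0,0,0.7],0],[[0,0,0],[0,0,0.7],0],[[0,0,0],[0,0,0.6],0],[[0,0,0],[0,0,0],0],[[0,0,0],[0,0,0],0]]'

```text
t: 9.62
eef_pos: [0.5602, -0.1936, 0.1559]
orientation: [[-0.979, 0.203, -0.0], [0.203, 0.979, 0.0], [0.0, 0.0, -1.0]]
ft_force: [0.2, 0.4, -1.0]
grip_width: 0.0144
grip_force: 68.8
```

>>> servo_tool --commands '[[[0,0,0],[0,0,0.7],0],[[0,0,0],[0,0,0.7],0],[[0,0,0],[0,0,0.6],0],[[0,0,0],[0,0,0],0],[[0,0,0],[0,0,0],0]]'

```text
t: 10.03
eef_pos: [0.5602, -0.1936, 0.1539]
orientation: [[-0.979, 0.203, -0.0], [0.203, 0.979, 0.0], [0.0, 0.0, -1.0]]
ft_force: [0.3, -0.8, -1.5]
grip_width: 0.0148
grip_force: 68.8
```

The tips are about 5 mm below the plate top and there is no contact force, so they are in the holes. Continuing down.

>>> servo_tool --commands '[[[0,0,0],[0,0,1.2],0],[[0,0,0],[0,0,1.2],0],[[0,0,0],[0,0,1.2],0],[[0,0,0],[0,0,1.2],0],[[0,0,0],[0,0,1.2],0]]'

```text
t: 10.45
eef_pos: [0.5602, -0.1936, 0.1478]
orientation: [[-0.979, 0.203, -0.0], [0.203, 0.979, 0.0], [0.0, 0.0, -1.0]]
ft_force: [-0.6, -0.1, -1.2]
grip_width: 0.0147
grip_force: 68.8
```

>>> servo_tool --commands '[[[0,0,0],[0,0,1.5],0],[[0,0,0],[0,0,1.5],0],[[0,0,0],[0,0,1.5],0],[[0,0,0],[0,0,1.5],0],[[0,0,0],[0,0,1],0]]'

```text
t: 10.87
eef_pos: [0.5602, -0.1936, 0.1407]
orientation: [[-0.979, 0.203, -0.0], [0.203, 0.979, 0.0], [0.0, 0.0, -1.0]]
ft_force: [-0.5, -0.2, -1.3]
grip_width: 0.0148
grip_force: 68.8
```

>>> servo_tool --commands '[[[0,0,0],[0,0,1.5],0],[[0,0,0],[0,0,1.5],0],[[0,0,0],[0,0,1.5],0],[[0,0,0],[0,0,1.5],0],[[0,0,0],[0,0,1],0]]'

```text
t: 11.28
eef_pos: [0.5601, -0.1936, 0.1337]
orientation: [[-0.979, 0.203, -0.0], [0.203, 0.979, 0.0], [0.0, 0.0, -1.0]]
ft_force: [1.0, -0.4, -1.0]
grip_width: 0.015
grip_force: 68.8
```

>>> servo_tool --commands '[[[0,0,0],[0,0,1],0],[[0,0,0],[0,0,1],0],[[0,0,0],[0,0,1],0],[[0,0,0],[0,0,0.5],0],[[0,0,0],[0,0,0],0]]'

```text
t: 11.7
eef_pos: [0.5602, -0.1936, 0.1303]
orientation: [[-0.979, 0.203, -0.0], [0.203, 0.979, 0.0], [0.0, 0.0, -1.0]]
ft_force: [-0.8, -0.5, -1.4]
grip_width: 0.0147
grip_force: 68.8
```

>>> servo_tool --commands '[[[0,0,0],[0,0,0.6],0],[[0,0,0],[0,0,0.6],0],[[0,0,0],[0,0,0.6],0],[[0,0,0],[0,0,0.4],0],[[0,0,0],[0,0,0],0]]'

```text
t: 12.12
eef_pos: [0.5602, -0.1936, 0.1281]
orientation: [[-0.979, 0.203, -0.0], [0.203, 0.979, 0.0], [0.0, 0.0, -1.0]]
ft_force: [-0.9, -0.1, -1.7]
grip_width: 0.0147
grip_force: 68.8
```

>>> servo_tool --commands '[[[0,0,0],[0,0,0.3],0],[[0,0,0],[0,0,0.3],0],[[0,0,0],[0,0,0.2],0],[[0,0,0],[0,0,0],0],[[0,0,0],[0,0,0],0]]'

```text
t: 12.53
eef_pos: [0.5602, -0.1936, 0.1275]
orientation: [[-0.979, 0.203, -0.0], [0.203, 0.979, 0.0], [0.0, 0.0, -1.0]]
ft_force: [0.2, -0.4, -1.5]
grip_width: 0.015
grip_force: 68.8
```

>>> servo_tool --commands '[[[0,0,0],[0,0,0.3],0],[[0,0,0],[0,0,0.2],0],[[0,0,0],[0,0,0],0],[[0,0,0],[0,0,0],0],[[0,0,0],[0,0,0],0]]'

```text
t: 12.95
eef_pos: [0.5602, -0.1936, 0.127]
orientation: [[-0.979, 0.203, 0.0], [0.203, 0.979, 0.0], [0.0, 0.0, -1.0]]
ft_force: [0.5, 0.2, -1.6]
grip_width: 0.0149
grip_force: 68.8
```

>>> servo_tool --commands '[[[0,0,0],[0,0,0.3],0],[[0,0,0],[0,0,0.2],0],[[0,0,0],[0,0,0],0],[[0,0,0],[0,0,0],0],[[0,0,0],[0,0,0],0]]'

```text
t: 13.37
eef_pos: [0.5602, -0.1936, 0.1265]
orientation: [[-0.979, 0.203, -0.0], [0.203, 0.979, 0.0], [0.0, 0.0, -1.0]]
ft_force: [0.1, -0.5, -1.8]
grip_width: 0.0147
grip_force: 68.8
```

>>> servo_tool --commands '[[[0,0,0],[0,0,0.3],0],[[0,0,0],[0,0,0],0],[[0,0,0],[0,0,0],0],[[0,0,0],[0,0,0],0],[[0,0,0],[0,0,0],0]]'

```text
t: 13.78
eef_pos: [0.5603, -0.1936, 0.1263]
orientation: [[-0.979, 0.203, 0.0], [0.203, 0.979, 0.0], [-0.0, 0.0, -1.0]]
ft_force: [-0.7, 0.4, -0.9]
grip_width: 0.0149
grip_force: 68.9
```

>>> servo_tool --commands '[[[0,0,0],[0,0,0.3],0],[[0,0,0],[0,0,0],0],[[0,0,0],[0,0,0],0],[[0,0,0],[0,0,0],0],[[0,0,0],[0,0,0],0]]'

```text
t: 14.2
eef_pos: [0.5603, -0.1936, 0.1262]
orientation: [[-0.979, 0.203, 0.0], [0.203, 0.979, -0.0], [-0.0, -0.0, -1.0]]
ft_force: [-1.1, 0.9, 2.2]
grip_width: 0.0145
grip_force: 69.2
```

Contact at about 4 N with the TCP at 126.2 mm, the expected home height. Releasing.

>>> servo_tool --commands '[[[0,0,0],[0,0,0],0.25],[[0,0,0],[0,0,0],0.4],[[0,0,0],[0,0,0],0.4],[[0,0,0],[0,0,0],0.4],[[0,0,0],[0,0,-2],0.4]]'

```text
t: 14.62
eef_pos: [0.56, -0.1935, 0.1274]
orientation: [[-0.979, 0.203, -0.001], [0.203, 0.979, 0.0], [0.001, 0.0, -1.0]]
ft_force: [0.6, -0.0, -0.1]
grip_width: 0.0343
grip_force: 0.0
```

>>> servo_tool --commands '[[[0,0,0],[0,0,-6],0.4],[[0,0,0],[0,0,-16],0.4],[[0,0,0],[0,0,-25],0.4],[[0,0,0],[0,0,-30],0.4],[[0,0,0],[0,0,-25],0.4]]'

```text
t: 15.03
eef_pos: [0.5602, -0.1936, 0.2324]
orientation: [[-0.979, 0.203, 0.001], [0.203, 0.979, -0.0], [-0.001, -0.0, -1.0]]
ft_force: [1.0, -0.1, 0.1]
grip_width: 0.0343
grip_force: 0.0
```

>>> servo_tool --commands '[[[0,0,0],[0,0,0],0.4],[[0,0,0],[0,0,0],0.4],[[0,0,0],[0,0,0],0.4],[[0,0,0],[0,0,0],0.4],[[0,0,0],[0,0,0],0.4]]'

```text
t: 15.45
eef_pos: [0.5598, -0.1934, 0.2284]
orientation: [[-0.979, 0.203, -0.002], [0.203, 0.979, 0.001], [0.003, 0.001, -1.0]]
ft_force: [-0.1, 0.5, 0.3]
grip_width: 0.0343
grip_force: 0.0
```

```bash
cat > e.py <<'E'
from h import *
import sys
s=st();p,d,c=grab('wrist'); K,T=c['K'],c['pose']; X=pts(d,K,T); z=X[...,2]
O=np.array([.5585,-.1985]); a=np.radians(78.2); B=np.c_[[np.sin(a),-np.cos(a)],[np.cos(a),np.sin(a)]]
F=(X[...,:2]-O)@B*1000; print('TCP foot',((np.array(s['eef_pos'])[:2]-O)@B*1000).round(1))
m=(d>0)&(z>.14)&(z<.158)&(abs(F[...,0])<25)&(F[...,1]<32)&(F[...,1]>-32); q=F[m]; print('lug',m.sum(),np.percentile(z[m],[50,95]),cv2.minAreaRect(q.astype(np.float32)))
m=(d>0)&(z>.162)&(z<.178)&(abs(F[...,0])<25)&(F[...,1]>30)&(F[...,1]<160); q=F[m]; print('tab',m.sum(),np.median(z[m]),cv2.minAreaRect(q.astype(np.float32)))
m=(d>0)&(z>.125)&(z<.137)&(abs(F[...,0])<40)&(F[...,1]>-60)&(F[...,1]<160); q=F[m]; print('prongs/collar',m.sum(),q[:,1].min(),q[:,1].max(),q[:,0].min(),q[:,0].max())
cv2.imwrite(sys.argv[1],p[...,::-1])
E
python3 e.py pics/w5.png
```

```text
15.45 [ 0.5598 -0.1934  0.2284] [-0.1  0.5  0.3] 0.03426813328549469 0.0
[[-0.9791, 0.2034, -0.0024], [0.2034, 0.9791, 0.0011], [0.0025, 0.0006, -1.0]] [ -22.6   14.1   68.3    0.    97.7 -100.9]
TCP foot [0.2 5.2]
lug 1085 [0.151516   0.15263518] ((-0.8734817504882812, 6.700398921966553), (22.184560775756836, 16.04313850402832), 0.23379889130592346)
tab 996 0.16847544464060657 ((-0.3803081512451172, 134.2909393310547), (11.147887229919434, 23.693370819091797), 89.49070739746094)
prongs/collar 4490 -1.2889998979421033 139.6038758893056 -22.01609870975687 22.278085595271197
```

View pics/w5.png

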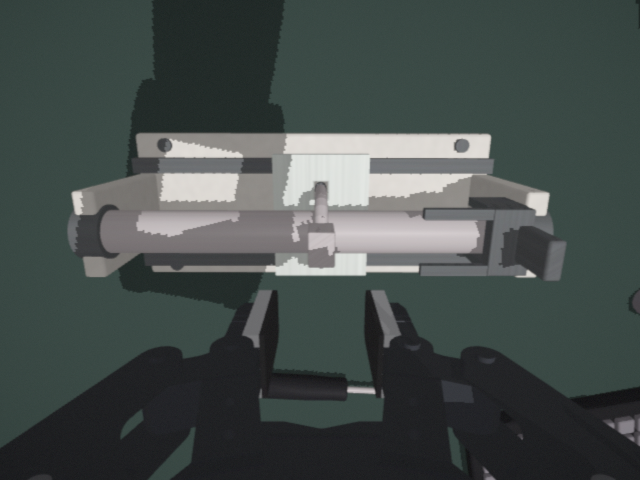

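Home is confirmed: the lug top is at 151.5 mm and the U-bolt stands upright at (320,240), with its near leg entering the hole at (321,187). The keeper tab (553,255) is parked at y=+134. Next I'll go over the tab and pinch it.

>>> servo_tool --commands '[[[0,0,0],[0.4,15,0],0.4],[[0,0,0],[0,32,0],0.4],[[0,0,0],[0,36,0],0.4],[[0,0,0],[0,32,0],0.4],[[0,0,0],[0,14.5,0],0.4]]'

```text
t: 15.92
eef_pos: [0.5864, -0.0625, 0.2296]
orientation: [[-0.98, 0.2, -0.0], [0.2, 0.98, 0.001], [0.001, 0.001, -1.0]]
ft_force: [0.1, 0.3, -0.5]
grip_width: 0.0341
grip_force: 0.0
```

>>> servo_tool --commands '[[[0,0,0],[0,0,0],0.4],[[0,0,0],[0,0,0],0.4],[[0,0,0],[0,0,20],0.4],[[0,0,0],[0,0,20],0.4],[[0,0,0],[0,0,10],0.4]]'

```text
t: 16.33
eef_pos: [0.5851, -0.0679, 0.1772]
orientation: [[-0.979, 0.205, -0.003], [0.205, 0.979, 0.0], [0.003, -0.0, -1.0]]
ft_force: [-0.0, 0.6, -0.8]
grip_width: 0.034
grip_force: 0.0
```

```bash
python3 e.py pics/w6.png
```

```text
16.3333 [ 0.5851 -0.0679  0.1772] [-0.   0.6 -0.8] 0.03396457803496847 0.0
[[-0.9788, 0.205, -0.0034], [0.205, 0.9788, 0.0003], [0.0034, -0.0004, -1.0]] [-10.2  14.7  73.5  -0.   92.  -88.4]
TCP foot [ -0.7 133.3]
lug 2388 [0.15121271 0.1525437 ] ((-0.5114984512329102, 7.155101776123047), (18.157638549804688, 22.672100067138672), 89.22064208984375)
tab 1297 0.16882598193573733 ((0.08621788024902344, 134.63372802734375), (9.892683029174805, 24.233049392700195), 89.91431427001953)
prongs/collar 6200 -0.727370008734624 157.70963242674483 -22.034001363216678 22.740793975752744
```

>>> servo_tool --commands '[[[0,0,0],[-0.5,1.3,8],0.4],[[0,0,0],[0,0,12],0.4],[[0,0,0],[0,0,10],0.4],[[0,0,0],[0,0,0],0.4],[[0,0,0],[0,0,0],0.4]]'

```text
t: 16.8
eef_pos: [0.5867, -0.0656, 0.1493]
orientation: [[-0.979, 0.203, -0.001], [0.203, 0.979, 0.0], [0.001, 0.0, -1.0]]
ft_force: [0.1, -0.1, 0.0]
grip_width: 0.034
grip_force: 0.0
```

>>> servo_tool --commands '[[[0,0,0],[0,0,0],0.2],[[0,0,0],[0,0,0],0],[[0,0,0],[0,0,0],0],[[0,0,0],[0,0,0],0],[[0,0,0],[0,0,0],0]]' --force 40

```text
t: 17.22
eef_pos: [0.5868, -0.0681, 0.1509]
orientation: [[-0.979, 0.205, 0.0], [0.205, 0.979, -0.004], [-0.001, -0.004, -1.0]]
ft_force: [-3.6, -9.5, 1.8]
grip_width: 0.0092
grip_force: 41.5
```

>>> servo_tool --commands '[[[0,0,0],[0,-2,0],0],[[0,0,0],[0,-4,0],0],[[0,0,0],[0,-5,0],0],[[0,0,0],[0,-5,0],0],[[0,0,0],[0,-5,0],0]]'

```text
t: 17.63
eef_pos: [0.583, -0.0862, 0.1509]
orientation: [[-0.979, 0.203, 0.002], [0.203, 0.979, 0.0], [-0.002, 0.001, -1.0]]
ft_force: [-0.4, 3.7, 5.8]
grip_width: 0.009
grip_force: 42.2
```

>>> servo_tool --commands '[[[0,0,0],[0,-6,0],0],[[0,0,0],[0,-6,0],0],[[0,0,0],[0,-6,0],0],[[0,0,0],[0,-6,0],0],[[0,0,0],[0,-4,0],0]]'

```text
t: 18.05
eef_pos: [0.5772, -0.1141, 0.1509]
orientation: [[-0.979, 0.203, 0.002], [0.203, 0.979, 0.0], [-0.002, 0.0, -1.0]]
ft_force: [-0.5, 3.6, 6.1]
grip_width: 0.0087
grip_force: 42.2
```

>>> servo_tool --commands '[[[0,0,0],[0,-2.5,0],0],[[0,0,0],[0,-2.5,0],0],[[0,0,0],[0,-2.5,0],0],[[0,0,0],[0,-2.5,0],0],[[0,0,0],[0,-2.5,0],0]]'

```text
t: 18.47
eef_pos: [0.5746, -0.126, 0.1509]
orientation: [[-0.979, 0.203, 0.001], [0.203, 0.979, 0.0], [-0.001, 0.0, -1.0]]
ft_force: [0.7, 4.2, 5.5]
grip_width: 0.0089
grip_force: 42.2
```

>>> servo_tool --commands '[[[0,0,0],[0,-2.5,0],0],[[0,0,0],[0,-2.5,0],0],[[0,0,0],[0,-2.5,0],0],[[0,0,0],[0,-2.5,0],0],[[0,0,0],[0,-2.5,0],0]]'

```text
t: 18.88
eef_pos: [0.5721, -0.1383, 0.1509]
orientation: [[-0.979, 0.203, 0.001], [0.203, 0.979, 0.0], [-0.001, 0.0, -1.0]]
ft_force: [-1.3, 3.3, 5.6]
grip_width: 0.0092
grip_force: 42.2
```

>>> servo_tool --commands '[[[0,0,0],[0,-2.5,0],0],[[0,0,0],[0,-2.5,0],0],[[0,0,0],[0,-2.5,0],0],[[0,0,0],[0,-2.5,0],0],[[0,0,0],[0,-2.5,0],0]]'

```text
t: 19.3
eef_pos: [0.5695, -0.1505, 0.1509]
orientation: [[-0.979, 0.203, 0.001], [0.203, 0.979, 0.0], [-0.001, 0.0, -1.0]]
ft_force: [-1.0, 3.6, 6.5]
grip_width: 0.0089
grip_force: 42.2
```

>>> servo_tool --commands '[[[0,0,0],[0,-1,0],0],[[0,0,0],[0,-1,0],0],[[0,0,0],[0,-1,0],0],[[0,0,0],[0,-1,0],0],[[0,0,0],[0,-0.5,0],0]]'

```text
t: 19.72
eef_pos: [0.5686, -0.1549, 0.1509]
orientation: [[-0.979, 0.203, 0.001], [0.203, 0.979, -0.0], [-0.001, 0.0, -1.0]]
ft_force: [0.2, 3.2, 6.7]
grip_width: 0.009
grip_force: 42.3
```

>>> servo_tool --commands '[[[0,0,0],[0,-0.5,0],0],[[0,0,0],[0,-0.5,0],0],[[0,0,0],[0,0,0],0],[[0,0,0],[0,0,0],0],[[0,0,0],[0,0,0],0]]'

```text
t: 20.13
eef_pos: [0.5684, -0.1559, 0.1509]
orientation: [[-0.979, 0.203, 0.001], [0.203, 0.979, -0.0], [-0.001, 0.0, -1.0]]
ft_force: [-1.3, 3.0, 5.4]
grip_width: 0.0094
grip_force: 42.2
```

>>> servo_tool --commands '[[[0,0,0],[0,-0.5,0],0],[[0,0,0],[0,-0.3,0],0],[[0,0,0],[0,0,0],0],[[0,0,0],[0,0,0],0],[[0,0,0],[0,0,0],0]]'

```text
t: 20.55
eef_pos: [0.5682, -0.1567, 0.1509]
orientation: [[-0.979, 0.203, 0.001], [0.203, 0.979, -0.0], [-0.001, 0.0, -1.0]]
ft_force: [-1.1, 2.4, 6.1]
grip_width: 0.009
grip_force: 42.3
```

>>> servo_tool --commands '[[[0,0,0],[0,-0.3,0],0],[[0,0,0],[0,-0.2,0],0],[[0,0,0],[0,0,0],0],[[0,0,0],[0,0,0],0],[[0,0,0],[0,0,0],0]]'

```text
t: 20.97
eef_pos: [0.5681, -0.1571, 0.1509]
orientation: [[-0.979, 0.203, 0.001], [0.203, 0.979, -0.0], [-0.001, 0.0, -1.0]]
ft_force: [-0.1, 2.9, 6.6]
grip_width: 0.0088
grip_force: 42.3
```

>>> servo_tool --commands '[[[0,0,0],[0,-0.3,0],0],[[0,0,0],[0,-0.2,0],0],[[0,0,0],[0,0,0],0],[[0,0,0],[0,0,0],0],[[0,0,0],[0,0,0],0]]'

```text
t: 21.38
eef_pos: [0.5681, -0.1574, 0.1509]
orientation: [[-0.979, 0.203, 0.001], [0.203, 0.979, 0.0], [-0.001, 0.001, -1.0]]
ft_force: [-1.6, 3.9, 6.1]
grip_width: 0.0093
grip_force: 42.3
```

>>> servo_tool --commands '[[[0,0,0],[0,-0.3,0],0],[[0,0,0],[0,-0.2,0],0],[[0,0,0],[0,0,0],0],[[0,0,0],[0,0,0],0],[[0,0,0],[0,0,0],0]]'

```text
t: 21.8
eef_pos: [0.5681, -0.1574, 0.1509]
orientation: [[-0.979, 0.203, 0.002], [0.203, 0.979, 0.001], [-0.001, 0.001, -1.0]]
ft_force: [-1.1, 6.1, 5.7]
grip_width: 0.0089
grip_force: 42.3
```

>>> servo_tool --commands '[[[0,0,0],[0,-0.3,0],0],[[0,0,0],[0,-0.2,0],0],[[0,0,0],[0,0,0],0],[[0,0,0],[0,0,0],0],[[0,0,0],[0,0,0],0]]'

```text
t: 22.22
eef_pos: [0.5681, -0.1575, 0.1509]
orientation: [[-0.979, 0.202, 0.002], [0.202, 0.979, 0.002], [-0.001, 0.002, -1.0]]
ft_force: [0.1, 7.2, 6.4]
grip_width: 0.009
grip_force: 42.3
```

The force rises with no further motion after about 91 mm of travel, so the keeper is at its stop. Releasing with a small opening and retreating upward.

>>> servo_tool --commands '[[[0,0,0],[0,0,0],0.2],[[0,0,0],[0,0,0],0.2],[[0,0,0],[0,0,0],0.2],[[0,0,0],[0,0,-2],0.2],[[0,0,0],[0,0,-5],0.2]]'

```text
t: 22.63
eef_pos: [0.5671, -0.1586, 0.156]
orientation: [[-0.979, 0.204, -0.002], [0.204, 0.979, 0.0], [0.002, -0.0, -1.0]]
ft_force: [0.4, -0.8, -0.3]
grip_width: 0.0167
grip_force: 0.0
```

>>> servo_tool --commands '[[[0,0,0],[0,0,-10],0.2],[[0,0,0],[0,0,-20],0.2],[[0,0,0],[0,0,-25],0.2],[[0,0,0],[0,0,-25],0.2],[[0,0,0],[0,0,-15],0.2]]'

```text
t: 23.05
eef_pos: [0.5681, -0.1587, 0.2563]
orientation: [[-0.979, 0.203, 0.005], [0.203, 0.979, -0.002], [-0.005, -0.001, -1.0]]
ft_force: [1.1, -0.4, 1.3]
grip_width: 0.0172
grip_force: 0.0
```

>>> servo_tool --commands '[[[0,0,0],[0,0,0],0.2],[[0,0,0],[0,0,0],0.2],[[0,0,0],[0,0,0],0.2],[[0,0,0],[0,0,0],0.2],[[0,0,0],[0,0,0],0.2]]'

```text
t: 23.47
eef_pos: [0.5672, -0.1583, 0.2504]
orientation: [[-0.979, 0.203, -0.002], [0.203, 0.979, 0.001], [0.003, 0.0, -1.0]]
ft_force: [-0.4, -0.8, -1.0]
grip_width: 0.0174
grip_force: 0.0
```

```bash
python3 e.py pics/w7.png
```

```text
23.4667 [ 0.5672 -0.1583  0.2504] [-0.4 -0.8 -1. ] 0.017410998190564384 0.0
[[-0.9791, 0.2034, -0.0024], [0.2034, 0.9791, 0.0009], [0.0026, 0.0004, -1.0]] [-19.2  13.3  66.7   0.  100.1 -97.4]
TCP foot [ 0.3 41.2]
lug 949 [0.15152141 0.15271354] ((-0.7680015563964844, 6.699005126953125), (21.910110473632812, 16.245027542114258), 0.24573469161987305)
tab 663 0.16884977319079894 ((-0.28438568115234375, 43.567039489746094), (23.734724044799805, 9.764575004577637), 0.1686393767595291)
prongs/collar 3283 -20.496158494668766 157.6941090173518 -21.965743755813882 22.401348855873945
```

View pics/w7.png

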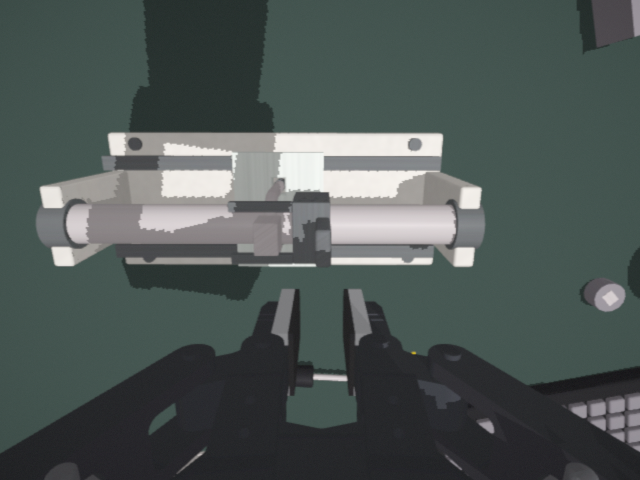

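The keeper (312,228) straddles the lug (268,235) with both prongs over the shoulders. The tab is at y=+43.6, so it has travelled 91 mm, and the lug is still at its home height. Handing in.

```bash
python3 -c "
from station import ctrl
print(ctrl.close_job())"
```

```text
the job is handed in; nothing more can be done
None
```

The larger U-bolt is home through the bracket with its crown on the post, and the keeper is at its stop over the shoulders; I handed the job in at about 23.5 s.

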